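# Put the electrode tube away in the push-latch case

## Robot

A 7-joint arm with a two-finger parallel gripper is mounted at the origin on a cart in front of the work surface, level with it; the furniture and walls round the work are solid. World frame = base frame: x ahead of the robot, y to its left, z up, the work surface at z = 0. Lengths are in mm, angles in rad, forces in N, time in s.
With the tool pointing down it reaches from about 425 to 875 mm from the base axis. Payload 4.7 kg.
Tool frame: the origin (TCP) lies midway between the tips of the shut fingers; the grasp point (between the pads) lies 19 mm behind it; z points along the fingers, y is the line along which they close (so a half turn about z gives the same grasp; the last joint's range is limited). The gripper opens to 85 mm and grips with 20 to 120 N. Pads are 22 mm wide; open, the fingers measure 114 mm over their backs; the gripper's body (76 mm by 85 mm) begins 54 mm behind the grasp point. The pads swing forward as they close: fully open they stand 13 mm farther back than shut.
Start: joints at [-1.335, 0.321, -0.07, 1.45, 0.023, 1.371, -0.057], TCP at [143.017, 634.091, 231.349] pointing down, gripper open.
Joint ranges: [-2.86, 2.86], [-0.3, 2.09], [-1.38, 1.24], [0.06, 2.45], [-1.56, 4.7], [0.09, 2.05], [-2.69, 2.69]. Speed limits (rad/s): [2.57, 2.57, 3.14, 3.14, 3.14, 3.14, 3.14].

## Interface

Orientations are given as a rotation vector (axis times angle).
In Python, from workcell import manip gives the robot as it stands.
- The arm moves only by the shell command python3 -m jog 'ROWS'. ROWS is JSON, a list of rows, each a list of 3 entries, a list of its own where there are three numbers: the closure, from -1 (fully open) to 1 (shut), then the shift along the tool's x, y, z in cm, then the turn, a rotation vector about the tool's x, y, z in rad. In form: [[jaw, [tx, ty, tz], [wx, wy, wz]], ...]. A call has 1 to 20 rows; each row is the pose to reach, as a shift and turn from the pose commanded when the call began, along the tool's axes at that moment; what a row does not reach only later rows make up. A row lasts 1/8 s, in which the tool goes at most 62.5 mm and 10.7 degrees, less where a joint would pass 70% of its speed; a pose out of reach is approached as far as the arm can. A call with a gripper value outside its range is refused whole. The fingers move at their own pace and stop on an object; the grip force is fixed at half the most. Time passes only in rows, so rows that repeat a pose let the fingers close. It gives the time, the measured TCP pose, the force, the opening and the grip force at its end, in the units of the state.
- manip.get_state(): the state, without advancing time (a new reading comes with each control period).
- manip.grab_frame(name): name is "scene" or "top" or "wrist"; returns a dict with "color" (420x560x3 uint8, red, green, blue), "intrinsics" (3x3 intrinsics, pixels), "R" (3x3) and "t" (3): a world point X has camera coordinates R X + t. Camera axes: x right, y down, z forward; pixel columns grow to the right and rows downward; lengths in mm; the calibration is good to about 2 mm. A picture is of the moment at which its call begins. There is no depth.
- manip.finish_job(): hands the job in; it is judged then, once.
The state is a dict: "clock": time; "joint_positions": joint angles; "joint_velocities": joint speeds; "joint_torque": joint torques, N m; "eef_pos": TCP position; "tool_rot": TCP orientation; "contact_force": force on the tool from outside, world axes, zero at the start; "torque": the same for the moment, N m; "opening": finger opening in mm; "finger_force": force on a finger pad.
Only numpy, scipy, OpenCV 4.12 (cv2) and the standard library are available. Lean on these libraries where they do the work, as an engineer would, in place of code of your own. Each camera call takes 0.05 s, during which the arm holds its last target. There are 200 camera calls.

## Task

Put the tube of tungsten electrodes away in the grey steel case: press the rubber pad on its lid once to release the push latch and let the lid spring open, then lay the tube down (do not drop it) in the two saddles inside. Bring the sprung lid down again and press the pad to the end of its stroke so that the latch catches and the lid stays shut and level by itself, never pushing on the case with more than 15 N, and leave the mug, the cup of nuts and the tin where they stand.

Things in the scene. Friction and masses are not known exactly. Their poses are not given: they have to be found in the camera images.
- case: Grey sheet-steel case with a lid, fixed to the bench: 106 mm (x) by 214 mm (y). Front and side walls 45 mm high, 3 mm thick; inner floor at z = 5 mm. Origin under its centre on the bench; x from its front to its hinge side, y along it, z up. Behind the front wall, near its right end, a black latch housing fills x = -50 to -25, y = -103 to -43 mm, up to z = 49 mm.
- case_seat (a point): Middle of the tube's axis when it rests in both saddles, at x = +4, y = 0, z = 16 mm in the case's frame, axes as the case's. The two black saddles stand at y = -55 and +55 mm, each 12 mm long; they hold the tube along y; slots 19 mm wide, 9 mm above the bench, with flared mouths up to z = 26 mm.
- lid_hinge (a point): Middle of the lid's hinge line, which runs along the case's y axis on its far long side: x = +55, y = 0, z = 61 mm in the case's frame. A spring drives the lid open (4 to 7 N at the pad close it slowly); a damper slows it (about 1.5 s to open).
- case_lid (a joint): Lid angle, rad: 0 = level, shut; grows as the lid swings up and back, to 2.05 = fully open, 27 degrees past upright. Latched rest differs: -0.02 to +0.02. Push-push latch: each press to the stroke's end, then let go, toggles it: shut, it springs open; from open, it rises to its latched rest. A press too short does not toggle, or leaves the lid hung askew, below -0.035: press again.
- lid_pad (a point): Centre of the top of the ribbed black rubber pad on the lid (22 by 50 mm), the place to press: over the latch near the right end, 96 mm from the hinge line, y = -70 mm, flush with the outer face; z is the lid's outward normal. The stroke to latch differs each time: 4 to 12 mm below the latched rest at the pad; about 1 mm further a firm buffer ends it and the force climbs steeply from about 5 N, so feel for it.
- lid_edge (a point): Middle of the lid's free edge on its outer face, 114 mm from the hinge line. The lid is a pan 114 by 224 mm, 3 mm thick, rim turned 15 mm inwards; its outer face lies 3 mm outside the hinge line. Behind the pad a cam plate hangs 40 mm from its inner face.
- electrode_tube: Closed plastic tube of tungsten electrodes, black with a red cap, 174 mm long and 14 mm thick, about 60 g, lying alone on the open front of the bench, left of the case (a like tube lies far back left in the clutter); origin at the middle of its underside, y along its length.
- tube_mid (a point): Middle of the tube's axis, 7 mm above its underside; y along the tube.
- mug: Red mug, 84 mm wide with a handle, 91 mm high; origin under its centre. Bystander.
- nut_cup: White plastic cup of nuts, 77 mm wide, 73 mm high; origin under its centre. Bystander.
- tin_screws: Tin can, 75 mm wide, 58 mm high; origin under its centre. Bystander.

How it is judged (in metres and radians):
On the way, in this order (a step that is already met when the one before it is completed fails the run):
1. the latch has been released and the lid stands open (value of joint case_lid above 1.7 rad), for 0.2 s.
2. the tube lies in both saddles, let go, with the lid still open (x of tube_mid in the frame of case_seat between -0.008 and 0.008 m and y of tube_mid in the frame of case_seat between -0.025 and 0.025 m and z of tube_mid in the frame of case_seat between -0.006 and 0.005 m and angle between the y axis of electrode_tube and the y axis of case, either way round below 0.1 rad and value of joint case_lid above 1.2 rad and contact force between the fingers and electrode_tube below 0.05 N), for 0.2 s.
At the end, for the whole second after the job is handed in: The lid is shut and stays so by its latch (lid angle within 0.035 rad of level, still), and the tube lies at rest in both saddles: middle of its axis within 8 mm across, 25 mm along and 5 mm in height of the seat, along the case to 0.1 rad (x of tube_mid in the frame of case_seat between -0.008 and 0.008 m and y of tube_mid in the frame of case_seat between -0.025 and 0.025 m and z of tube_mid in the frame of case_seat between -0.006 and 0.005 m and angle between the y axis of electrode_tube and the y axis of case, either way round below 0.1 rad and value of joint case_lid between -0.035 and 0.035 rad and linear speed of electrode_tube below 0.02 m/s and velocity of joint case_lid between -0.05 and 0.05 rad/s); the robot touches nothing.
It fails at once if the robot pushes on the case or its lid with more than 15 N (contact force between case and the fingers above 15 N or contact force between case and the arm above 15 N).
It fails at once if the tube is dropped into the case (falls, let go, faster than 0.6 m/s) (horizontal distance between tube_mid and case_seat below 0.1 m and linear speed of electrode_tube above 0.6 m/s and contact force between the fingers and electrode_tube below 0.05 N).
It fails at once if the mug, the cup of nuts or the tin is moved by more than 25 mm or tipped (distance of any of mug, nut_cup, tin_screws from where it was at the start of the episode above 0.025 m or angle between any of mug, nut_cup, tin_screws's own z axis and vertical above 0.35 rad).
It also fails if it takes over 72 s, if anything falls off the work surface, if the arm or the gripper's body presses on something with over 40 N, if the wrist force passes 120 N, or if a joint passes its speed limit or range.

## Working session

There is one attempt and no reset: what is moved stays moved. The work goes in short steps, Python scripts to look and compute and a shell command to move; the robot and the scene stay as the last step left them, time stands still between calls to the robot, and variables do not carry over. Pictures are saved under pics/ and viewed, at most 10 in all, crops included, and the job is handed in when it is done.

```bash
mkdir -p pics; ls; cat > h.py <<'E'
import numpy as np, cv2
from scipy.spatial.transform import Rotation as R
from workcell import manip
def grab(n,save=None):
    f=manip.grab_frame(n)
    if save: cv2.imwrite(f'pics/{save}.png',cv2.cvtColor(f['color'],cv2.COLOR_RGB2BGR))
    return f
def ray(f,u,v):
    Rm=np.array(f['R']);t=np.array(f['t']);K=np.array(f['intrinsics'])
    d=Rm.T@np.linalg.solve(K,[u,v,1.]);return -Rm.T@t,d/np.linalg.norm(d)
def onz(f,u,v,z):
    c,d=ray(f,u,v);return c+d*(z-c[2])/d[2]
def tri(rays):
    A=0;b=0
    for c,d in rays:
        P=np.eye(3)-np.outer(d,d);A=A+P;b=b+P@c
    return np.linalg.solve(A,b)
def proj(f,X):
    p=np.array(f['intrinsics'])@(np.array(f['R'])@np.array(X)+np.array(f['t']));return p[:2]/p[2]
E
python3 - <<'E'
from h import *
a=grab('scene');b=grab('top');c=grab('wrist')
cv2.imwrite('pics/a.png',cv2.cvtColor(np.vstack([np.hstack([a['color'],b['color']])]),cv2.COLOR_RGB2BGR)[:, :])
im=[cv2.cvtColor(x['color'],cv2.COLOR_RGB2BGR) for x in (a,b,c)]
cv2.imwrite('pics/s0.png',im[0]);cv2.imwrite('pics/t0.png',im[1]);cv2.imwrite('pics/w0.png',im[2])
for f in (a,b,c): print(np.round(f['intrinsics'],1).tolist(),np.round(-np.array(f['R']).T@f['t'],0), np.round(f['R'],3).tolist())
s=manip.get_state();print({k:np.round(v,3).tolist() for k,v in s.items()})
E
```

```text
pics
[[502.9, 0.0, 271.0], [0.0, 502.9, 206.5], [0.0, 0.0, 1.0]] [ 177. -430.  808.] [[0.824, -0.566, -0.009], [-0.412, -0.589, -0.695], [0.388, 0.577, -0.719]]
[[506.5, 0.0, 282.6], [0.0, 506.5, 210.0], [0.0, 0.0, 1.0]] [ 359.  199. 1253.] [[-0.028, -1.0, 0.004], [-0.98, 0.027, -0.197], [0.196, -0.01, -0.98]]
[[339.2, 0.0, 275.0], [0.0, 339.2, 210.1], [0.0, 0.0, 1.0]] [ 71. 652. 373.] [[0.22, 0.976, -0.002], [0.934, -0.21, 0.289], [0.281, -0.065, -0.957]]
{'clock': 0.15, 'joint_positions': [-1.335, 0.322, -0.07, 1.451, 0.023, 1.371, -0.057], 'joint_velocities': [-0.0, -0.003, 0.0, -0.004, -0.001, -0.003, -0.0], 'joint_torque': [-0.0, -49.409, -0.383, -31.469, 0.013, 0.008, 0.0], 'eef_pos': [142.936, 633.671, 230.49], 'tool_rot': [-0.348, -3.122, 0.002], 'contact_force': [0.596, 0.256, -0.113], 'torque': [-0.041, 0.012, -0.059], 'finger_force': 0.0, 'opening': 85.423}
```

View pics/s0.png

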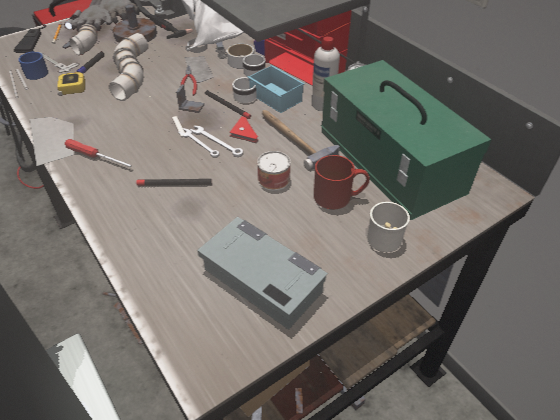

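View pics/t0.png

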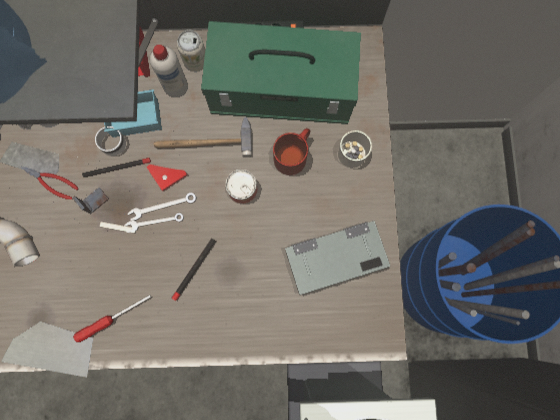

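The scene view shows the grey case (260,265) with the pad at (277,294), the tube lying at (140–210,182), and mug, tin and cup behind the case. In the top view the case is at (338,258), the pad at (371,264), and the tube from (175,296, red cap) to (213,241).

```bash
cat > m1.py <<'E'
from h import *
S=cv2.imread('pics/s0.png');T=cv2.imread('pics/t0.png')
fs=grab('scene');ft=grab('top')
def blob(img,box,fn):
    u0,v0,u1,v1=box;c=img[v0:v1,u0:u1].astype(int);m=fn(c).astype(np.uint8)
    n,l,st,ce=cv2.connectedComponentsWithStats(m);k=1+np.argmax(st[1:,4])
    pts=np.argwhere(l==k)[:,::-1]+[u0,v0];return pts.astype(np.float32)
dark=lambda c:c.max(2)<45
ps=blob(S,(255,280,300,310),dark);pt=blob(T,(355,255,390,275),dark)
cs,ct=cv2.minAreaRect(ps),cv2.minAreaRect(pt);print('pad',cs,ct)
pad=tri([ray(fs,*cs[0]),ray(ft,*ct[0])]);print(pad)
# tube
tube=lambda c:(c.max(2)<75)|((c[:,:,2]>1.8*c[:,:,1]))
ts=blob(S,(125,165,225,200),tube);tt=blob(T,(160,228,225,308),tube)
rs,rt=cv2.minAreaRect(ts),cv2.minAreaRect(tt);print('tube',rs,rt)
def ends(r):
    b=cv2.boxPoints(r);d=[np.linalg.norm(b[0]-b[1]),np.linalg.norm(b[1]-b[2])]
    return ((b[0]+b[1])/2,(b[2]+b[3])/2) if d[0]<d[1] else ((b[1]+b[2])/2,(b[3]+b[0])/2)
es=sorted(ends(rs),key=lambda p:p[0]);et=sorted(ends(rt),key=lambda p:p[0])
E=[tri([ray(fs,*a),ray(ft,*b)]) for a,b in zip(es,et)]
print(es,et,E,np.linalg.norm(E[0]-E[1]))
Ez=[onz(ft,*b,7) for b in et];print('top z7',Ez)
Ez=[onz(fs,*b,7) for b in es];print('scn z7',Ez)
# lid
print(S[265,240],T[250,340],T[275,330],T[300,330])
E
python3 m1.py; python3 - <<'E'
import cv2,numpy as np
S=cv2.imread('pics/s0.png');T=cv2.imread('pics/t0.png')
a=cv2.resize(S[210:330,190:335],None,fx=4,fy=4,interpolation=2)[:480,:];b=cv2.resize(T[215:300,280:395],None,fx=3.4,fy=3.4,interpolation=2)
o=np.zeros((560,800,3),np.uint8);a=cv2.resize(a,(400,331));b=cv2.resize(b,(400,296));o[:331,:400]=a;o[:296,400:]=b
cv2.imwrite('pics/c1.png',o[:340])
E
```

```text
Traceback (most recent call last):
  File "m1.py", line 9, in <module>
    ps=blob(S,(255,280,300,310),dark);pt=blob(T,(355,255,390,275),dark)
  File "m1.py", line 6, in blob
    n,l,st,ce=cv2.connectedComponentsWithStats(m);k=1+np.argmax(st[1:,4])
                                                      ~~~~~~~~~^^^^^^^^^^
ValueError: attempt to get argmax of an empty sequence
```

View pics/c1.png

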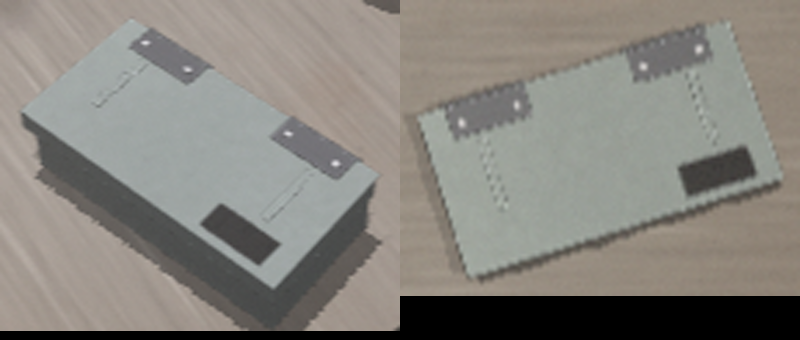

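The crops show the lid plate clearly in both views: hinge leaves on the far edge and the black pad near the right front corner. I'll loosen the thresholds and add the lid outline.

```bash
sed -i 's/c.max(2)<45/c.max(2)<85/; s/(255,280,300,310)/(260,281,292,306)/' m1.py; cat >> m1.py <<'E'
lid=lambda c:(c[:,:,1]>=c[:,:,2]+2)&(c.max(2)>95)
for nm,img,f,box in (('s',S,fs,(190,210,335,330)),('t',T,ft,(280,215,395,300))):
    p=blob(img,box,lid);h=cv2.convexHull(p);print(nm,len(p),cv2.approxPolyDP(h,4,True)[:,0].tolist())
    m=np.zeros(img.shape[:2],np.uint8);cv2.fillConvexPoly(m,h.astype(int),255)
    q=cv2.approxPolyDP(h,4,True)[:,0]
    if len(q)==4:
        P=np.array([onz(f,*x,64) for x in q]);print(np.round(P,1).tolist(),[round(float(np.linalg.norm(P[i]-P[i-1])),1) for i in range(4)])
E
python3 m1.py
```

```text
pad ((276.5, 294.5), (26.34825897216797, 10.26195240020752), 33.690067291259766) ((370.7264099121094, 263.7924499511719), (8.241633415222168, 20.192001342773438), 74.05460357666016)
[464.06454004 -16.01112879  63.61638615]
tube ((177.50936889648438, 183.1075439453125), (3.2150039672851562, 65.0384521484375), 89.11859893798828) ((193.69749450683594, 269.47430419921875), (5.656176567077637, 71.5787582397461), 34.215702056884766)
[array([144.99399, 183.60777], dtype=float32), array([210.02475, 182.60732], dtype=float32)] [array([173.57277, 299.06946], dtype=float32), array([213.82222, 239.87912], dtype=float32)] [array([405.70576815, 456.80199821,  -4.49812387]), array([538.39984307, 359.93478994,   4.30670965])] 164.52506997540826
top z7 [array([396.53834356, 457.10693926,   7.        ]), array([538.39978429, 359.45701867,   7.        ])]
scn z7 [array([411.10112759, 441.35952912,   7.        ]), array([536.79292578, 357.38613555,   7.        ])]
[164 165 159] [149 157 150] [151 157 152] [124 137 145]
s 5077 [[326.0, 274.0], [288.0, 314.0], [198.0, 249.0], [238.0, 217.0]]
[[563.9, -31.5, 64.0], [458.1, -60.0, 64.0], [400.8, 153.6, 64.0], [507.3, 180.5, 64.0]] [219.4, 109.6, 221.1, 109.8]
t 3937 [[389.0, 265.0], [299.0, 293.0], [286.0, 248.0], [374.0, 221.0]]
[[459.4, -58.4, 64.0], [400.5, 155.0, 64.0], [506.2, 182.0, 64.0], [565.0, -29.9, 64.0]] [109.4, 221.3, 109.1, 219.9]
```

```bash
cat >> h.py <<'E'
YAW=np.radians(15.0);ORG=np.array([485,62.2,0])
C=np.array([[np.cos(YAW),-np.sin(YAW),0],[np.sin(YAW),np.cos(YAW),0],[0,0,1]])
def case(*p): return ORG+C@np.array(p,float)
def go(P,yawdeg,tilt=0):
    """row shift (cm) & turn to reach TCP P with tool x at yawdeg, z down"""
    s=manip.get_state();M=R.from_rotvec(s['tool_rot'])
    y=np.radians(yawdeg);x=np.array([np.cos(y),np.sin(y),0]);z=np.array([0,0,-1.])
    D=R.from_matrix(np.array([x,np.cross(z,x),z]).T)
    print(np.round(M.inv().apply(np.array(P)-s['eef_pos'])/10,2).tolist(),np.round((M.inv()*D).as_rotvec(),3).tolist())
def st():
    s=manip.get_state();M=R.from_rotvec(s['tool_rot']).as_matrix()
    print(round(s['clock'],2),'case',np.round(C.T@(s['eef_pos']-ORG),1),'xyz',np.round(s['eef_pos'],1),'yaw',np.round(np.degrees(np.arctan2(M[1,0],M[0,0])),1),'F',np.round(s['contact_force'],2),'op',round(s['opening'],1),'ff',round(s['finger_force'],2),'q',np.round(s['joint_positions'],2))
E
python3 - <<'E'
from h import *
go([450,300,200],195); go([463.7,-16,200],195); go([463.7,-16,90],195)
fs=grab('scene');ft=grab('top')
for n,a,z in (('mug',(291,148),91),('cup',(356,149),73),('tin',(241,186),58)): print(n,onz(ft,*a,z))
E
```

```text
[-37.29, -25.83, 3.12] [-0.0, -0.0, -0.484]
[-45.58, -56.35, 3.13] [-0.0, -0.0, -0.484]
[-45.58, -56.35, 14.13] [-0.0, -0.0, -0.484]
mug [743.52450897 163.23221041  91.        ]
cup [742.64625929   4.36897036  73.        ]
tin [661.22910416 286.70706621  58.        ]
```

```bash
python3 -m jog '[[1,[-10,-6,3],[0,0,-0.1]],[1,[-18,-12,3],[0,0,-0.2]],[1,[-24,-17,3],[0,0,-0.3]],[1,[-30,-21,3],[0,0,-0.4]],[1,[-35,-25,3],[0,0,-0.484]],[1,[-37.3,-30,3],[0,0,-0.484]],[1,[-39,-35,3],[0,0,-0.484]],[1,[-41,-41,3],[0,0,-0.484]],[1,[-43,-47,3],[0,0,-0.484]],[1,[-45,-53,3],[0,0,-0.484]],[1,[-45.6,-56.3,4],[0,0,-0.484]],[1,[-45.6,-56.3,8],[0,0,-0.484]],[1,[-45.6,-56.3,12],[0,0,-0.484]],[1,[-45.6,-56.3,14],[0,0,-0.484]],[1,[-45.6,-56.3,14],[0,0,-0.484]],[1,[-45.6,-56.3,14],[0,0,-0.484]]]'; python3 -c "
from h import *
st();go([463.7,-16,66],195)"
```

```text
clock: 2.45
eef_pos: [464.9, -15.1, 92.4]
tool_rot: [-0.411, 3.113, 0.0]
contact_force: [0.8, 0.2, 1.0]
opening: -0.3
finger_force: 0.0
2.45 case [-39.4 -69.4  92.4] xyz [464.9 -15.1  92.4] yaw -164.9 F [0.78 0.19 1.03] op -0.3 ff 0.0 q [-0.52  0.04  0.51  2.08 -0.02  1.03  1.83]
[0.15, -0.06, 2.64] [-0.0, 0.002, 0.001]
```

```bash
python3 -m jog '[[1,[0.1,0,1],[0,0,0]],[1,[0.1,0,2],[0,0,0]],[1,[0.1,0,2.4],[0,0,0]],[1,[0.1,0,2.4],[0,0,0]]]';  python3 -m jog '[[1,[0,0,0.15],[0,0,0]],[1,[0,0,0.3],[0,0,0]],[1,[0,0,0.4],[0,0,0]],[1,[0,0,0.4],[0,0,0]]]'; python3 -m jog '[[1,[0,0,0.1],[0,0,0]],[1,[0,0,0.2],[0,0,0]],[1,[0,0,0.2],[0,0,0]]]'
```

```text
clock: 2.95
eef_pos: [462.7, -15.7, 66.9]
tool_rot: [0.411, -3.114, 0.0]
contact_force: [0.1, -1.0, -0.1]
opening: 0.4
finger_force: 0.0
clock: 3.45
eef_pos: [463.3, -15.7, 63.6]
tool_rot: [-0.411, 3.114, 0.0]
contact_force: [-1.1, 0.4, 3.2]
opening: -0.3
finger_force: 1.4
clock: 3.82
eef_pos: [463.2, -15.7, 61.3]
tool_rot: [-0.411, 3.114, 0.0]
contact_force: [-0.4, 0.6, 3.1]
opening: 0.3
finger_force: 1.5
```

```bash
python3 -m jog '[[1,[0,0,0.1],[0,0,0]],[1,[0,0,0.1],[0,0,0]]]' | egrep 'eef|contact';  python3 -m jog '[[1,[0,0,0.1],[0,0,0]],[1,[0,0,0.1],[0,0,0]]]'| egrep 'eef|contact'
```

```text
eef_pos: [463.2, -15.7, 60.3]
contact_force: [0.2, 0.5, 1.8]
eef_pos: [463.2, -15.7, 59.3]
contact_force: [0.5, 0.1, 2.5]
```

```bash
python3 -m jog '[[1,[0,0,0.1],[0,0,0]],[1,[0,0,0.1],[0,0,0]]]' | egrep 'eef|contact'
```

```text
eef_pos: [463.2, -15.7, 58.4]
contact_force: [0.1, -0.3, 4.2]
```

```bash
python3 -m jog '[[1,[0,0,0.05],[0,0,0]],[1,[0,0,0.05],[0,0,0]]]' | egrep 'eef|contact'
```

```text
eef_pos: [463.2, -15.6, 57.9]
contact_force: [0.7, -0.1, 3.8]
```

```bash
python3 -m jog '[[1,[0,0,0.05],[0,0,0]],[1,[0,0,0.05],[0,0,0]]]' | egrep 'eef|contact'
```

```text
eef_pos: [463.2, -15.7, 57.4]
contact_force: [1.0, -0.3, 3.9]
```

```bash
python3 -m jog '[[1,[0,0,0.05],[0,0,0]],[1,[0,0,0.05],[0,0,0]]]' | egrep 'eef|contact'
```

```text
eef_pos: [463.2, -15.7, 56.9]
contact_force: [0.8, 0.1, 3.1]
```

Noise is around 1 N, and the buffer has not been met yet.

```bash
python3 -m jog '[[1,[0,0,0.07],[0,0,0]],[1,[0,0,0.07],[0,0,0]]]' | egrep 'eef|contact'
```

```text
eef_pos: [463.3, -15.7, 56.1]
contact_force: [1.4, 0.1, 3.7]
```

```bash
python3 -m jog '[[1,[0,0,0.07],[0,0,0]],[1,[0,0,0.07],[0,0,0]]]' | egrep 'eef|contact'
```

```text
eef_pos: [463.3, -15.6, 55.5]
contact_force: [1.4, -0.1, 4.0]
```

```bash
python3 -m jog '[[1,[0,0,0.07],[0,0,0]],[1,[0,0,0.07],[0,0,0]]]' | egrep 'eef|contact'
```

```text
eef_pos: [463.3, -15.6, 54.8]
contact_force: [1.7, 0.6, 4.0]
```

```bash
python3 -m jog '[[1,[0,0,0.07],[0,0,0]],[1,[0,0,0.07],[0,0,0]]]' | egrep 'eef|contact'
```

```text
eef_pos: [463.2, -15.6, 54.0]
contact_force: [2.8, 0.1, 4.4]
```

```bash
python3 -m jog '[[1,[0,0,0.07],[0,0,0]],[1,[0,0,0.07],[0,0,0]]]' | egrep 'eef|contact'
```

```text
eef_pos: [463.3, -15.6, 53.5]
contact_force: [1.9, 0.6, 5.5]
```

```bash
python3 -m jog '[[1,[0,0,0.07],[0,0,0]],[1,[0,0,0.07],[0,0,0]]]' | egrep 'eef|contact'
```

```text
eef_pos: [463.4, -15.6, 53.2]
contact_force: [1.2, 0.6, 7.2]
```

```bash
python3 -m jog '[[1,[0,0,0.06],[0,0,0]],[1,[0,0,0.06],[0,0,0]]]' | egrep 'eef|contact'
```

```text
eef_pos: [463.4, -15.6, 52.9]
contact_force: [-0.3, 0.1, 11.6]
```

```bash
python3 -m jog '[[1,[0,0,-3],[0,0,0]],[1,[0,0,-7],[0,0,0]],[1,[0,1,-12],[0,0,0]],[1,[0,4,-17],[0,0,0]],[1,[0,8,-20],[0,0,0]],[1,[0,13,-20],[0,0,0]],[1,[0,18,-20],[0,0,0]],[1,[0,23,-20],[0,0,0]],[1,[0,25,-20],[0,0,0]],[-1,[0,25,-20],[0,0,0]]]'; python3 - <<'E'
from h import *
st();grab('scene','s1');go([467.5,408.3,120],145.5);w=onz
E
```

```text
clock: 8.32
eef_pos: [396.5, 226.2, 250.5]
tool_rot: [0.416, -3.11, 0.004]
contact_force: [-0.5, -0.8, -0.3]
opening: 17.4
finger_force: 0.0
8.32 case [-43.  181.3 250.5] xyz [396.5 226.2 250.5] yaw -164.8 F [-0.46 -0.79 -0.33] op 17.4 ff 0.0 q [-0.77 -0.11  0.18  1.88  0.02  1.37  1.24]
[-11.58, 15.92, 13.01] [-0.003, -0.002, 0.865]
```

View pics/s1.png

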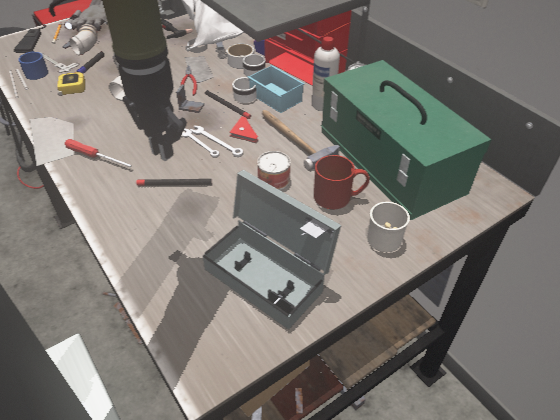

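The lid has sprung open, standing up at (285,220), with the two black saddles visible at (243,260) and (283,295). Next I'll move over the tube and check it with the wrist camera.

```bash
python3 -m jog '[[-1,[-3,4,3],[0,0,0.17]],[-1,[-6,8,6],[0,0,0.34]],[-1,[-9,12,9],[0,0,0.51]],[-1,[-11.6,15.9,12],[0,0,0.68]],[-1,[-11.6,15.9,13],[0,0,0.865]],[-1,[-11.6,15.9,13],[0,0,0.865]],[-1,[-11.6,15.9,13],[0,0,0.865]]]' >/dev/null; python3 - <<'E'
from h import *
st();f=grab('wrist','w1')
for P in ([396.5,457.1,7],[538.4,359.5,7],[467.5,408.3,7]): print(proj(f,P))
g=cv2.cvtColor(f['color'],cv2.COLOR_RGB2BGR).astype(int)
m=((g.max(2)<80)|(g[:,:,2]>1.8*g[:,:,1])).astype(np.uint8)
n,l,s,c=cv2.connectedComponentsWithStats(m)
for k in range(1,n):
    if s[k,4]>400:
        r=cv2.minAreaRect(np.argwhere(l==k)[:,::-1].astype(np.float32));print(s[k].tolist(),r);b=cv2.boxPoints(r);print([np.round(onz(f,*p,7),1).tolist() for p in b])
E
```

```text
9.25 case [ 75.1 337.7 122.8] xyz [470.1 407.9 122.8] yaw 145.5 F [0.39 0.39 0.6 ] op 85.3 ff 0.0 q [-0.89  0.33  0.16  1.66 -0.06  1.15  0.25]
[271.23232855  87.71374432]
[271.75492561 299.10715123]
[271.55382196 203.27743533]
[0, 88, 560, 332, 70755] ((279.5, 253.5), (331.0, 559.0), 90.0)
[[286.4, 296.5, 7.0], [513.7, 627.3, 7.0], [807.2, 515.5, 7.0], [497.3, 64.7, 7.0]]
```

View pics/w1.png

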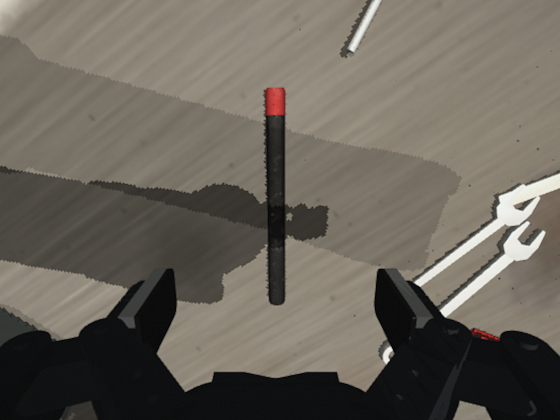

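The wrist view shows the tube vertical, from (275,88, red cap) to (277,304), between the open fingers.

```bash
python3 - <<'E'
from h import *
f=grab('wrist');ft=grab('top')
A=onz(f,275.5,88,7);B=onz(f,277.5,304,7);print(A,B,np.linalg.norm(A-B),(A+B)/2,np.degrees(np.arctan2(A[1]-B[1],A[0]-B[0])))
for a,b in (((275.5,88),(173.57,299.07)),((277.5,304),(213.8,239.9))): print('tri',tri([ray(f,*a),ray(ft,*b)]))
M=(A+B)/2
go([M[0],M[1],60],145.5);go([M[0],M[1],4],145.5)
E
```

```text
[398.41017056 460.07645733   7.        ] [545.42688602 361.22692592   7.        ] 177.15852925062603 [471.91852829 410.65169162   7.        ] 146.08432358816074
tri [397.36845231 460.76746891 -11.23472272]
tri [540.28587342 361.00727757  11.43268569]
[-0.07, 0.25, 6.34] [0.002, 0.0, -0.0]
[-0.07, 0.24, 11.94] [0.002, 0.0, -0.0]
```

```bash
python3 -m jog '[[-0.5,[0,0.25,4],[0,0,0]],[-0.5,[0,0.25,8],[0,0,0]],[-0.4,[0,0.25,11.5],[0,0,0]],[-0.4,[0,0.25,12.1],[0,0,0]],[-0.4,[0,0.25,12.1],[0,0,0]]]'; python3 -c "
from h import *
st()"
```

```text
clock: 10.02
eef_pos: [471.1, 411.7, 2.2]
tool_rot: [0.932, 2.999, 0.002]
contact_force: [0.5, 0.1, 1.3]
opening: 60.0
finger_force: 0.0
10.03 case [ 77.  341.2   2.2] xyz [471.1 411.7   2.2] yaw 145.5 F [0.45 0.05 1.29] op 60.0 ff 0.0 q [-0.88  0.47  0.14  1.74 -0.08  0.93  0.27]
```

```bash
python3 -m jog '[[0,[0,0,0],[0,0,0]],[0.5,[0,0,0],[0,0,0]],[1,[0,0,0],[0,0,0]],[1,[0,0,0],[0,0,0]],[1,[0,0,0],[0,0,0]],[1,[0,0,0],[0,0,0]]]';python3 -m jog '[[1,[0,0,-3],[0,0,0]],[1,[0,0,-8],[0,0,0]],[1,[0,0,-13],[0,0,0]],[1,[0,0,-14],[0,0,0]],[1,[0,0,-14],[0,0,0]]]'; python3 - <<'E'
from h import *
st();f=grab('wrist','w2')
go([*case(4,0)[:2],142],105)
go([*case(4,0)[:2],60],105)
E
```

```text
clock: 10.78
eef_pos: [471.2, 412.1, 2.4]
tool_rot: [0.932, 2.999, 0.003]
contact_force: [-1.5, -0.4, 6.6]
opening: 12.7
finger_force: 61.7
clock: 11.4
eef_pos: [470.5, 411.6, 141.3]
tool_rot: [0.932, 3.0, 0.001]
contact_force: [1.0, -0.4, -1.5]
opening: 12.0
finger_force: 60.9
11.4 case [ 76.4 341.2 141.3] xyz [470.5 411.6 141.3] yaw 145.5 F [ 1.04 -0.43 -1.46] op 12.0 ff 60.89 q [-0.89  0.32  0.16  1.64 -0.05  1.19  0.25]Traceback (most recent call last):
  File "<stdin>", line 3, in <module>
  File "h.py", line 22, in case
    def case(*p): return ORG+C@np.array(p,float)
                             ~^~~~~~~~~~~~~~~~~~
ValueError: matmul: Input operand 1 has a mismatch in its core dimension 0, with gufunc signature (n?,k),(k,m?)->(n?,m?) (size 2 is different from 3)
```

View pics/w2.png

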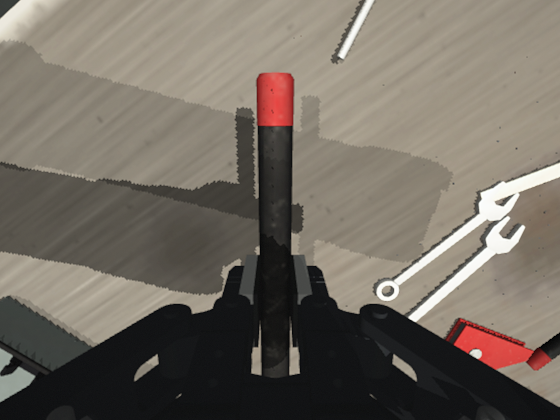

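The wrist view shows the tube held straight between the pads, with the red cap up at (275,97). Before going over the case, I'll check the saddle positions in both fixed views.

```bash
python3 - <<'E'
from h import *
ft=grab('top','t2');fs=grab('scene','s2')
for n,f in (('t',ft),('s',fs)):
    print(n,[np.round(proj(f,case(4,y,z)),1).tolist() for y in (-55,55) for z in (16,26)],[np.round(proj(f,case(x,y,45)),1).tolist() for x,y in ((-53,-107),(-53,107))])
P=[*case(4,0,0)[:2],220];go(P,105);P[2]=110;go(P,105);P[2]=60;go(P,105)
a=cv2.resize(cv2.imread('pics/t2.png')[205:305,280:400],(480,400),interpolation=cv2.INTER_CUBIC)
b=cv2.resize(cv2.imread('pics/s2.png')[220:320,200:280+5],(320,376),interpolation=cv2.INTER_CUBIC)
b=cv2.copyMakeBorder(b,0,24,0,0,0);cv2.imwrite('pics/c2.png',np.hstack([a,b]))
E
```

```text
t [[355.8, 249.7], [356.4, 249.2], [313.0, 262.5], [313.3, 262.1]] [[385.8, 264.9], [300.0, 290.8]]
s [[285.2, 289.5], [285.3, 286.4], [242.5, 259.7], [242.2, 256.6]] [[287.7, 316.8], [202.0, 254.6]]
[-21.29, -27.54, -8.04] [-0.004, 0.001, 0.706]
[-21.3, -27.5, 2.96] [-0.004, 0.001, 0.706]
[-21.3, -27.48, 7.96] [-0.004, 0.001, 0.706]
```

View pics/c2.png

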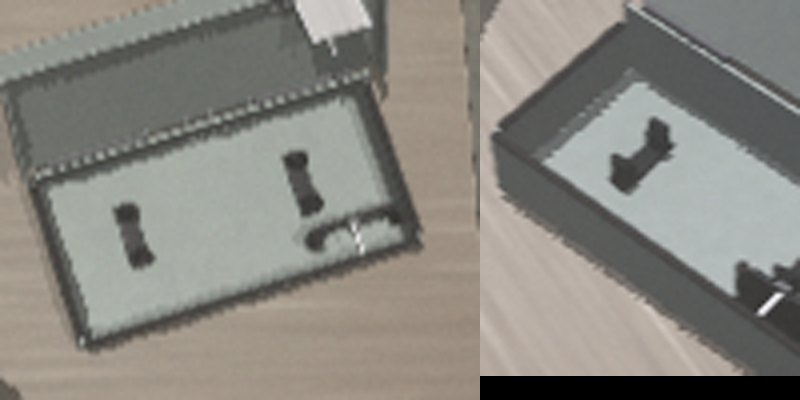

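The crops show the two saddles, in the top view at about (313.5,264) and (355.8,250.8), roughly 1–2 px nearer the front than predicted. I'll take a closer wrist look from the front side of the case.

```bash
python3 -m jog '[[1,[-2,-5,-3],[0,0,0.1]],[1,[-5,-10,-5],[0,0,0.27]],[1,[-8,-15,-5],[0,0,0.44]],[1,[-12,-20,-5],[0,0,0.61]],[1,[-16,-24,-5],[0,0,0.706]],[1,[-19,-28,-5],[0,0,0.706]],[1,[-20,-32,-5],[0,0,0.706]],[1,[-20,-32,-5],[0,0,0.706]],[1,[-20,-32,-5],[0,0,0.706]]]' >/dev/null; python3 - <<'E'
from h import *
st();f=grab('wrist','w3')
print([np.round(proj(f,case(4,y,26)),1).tolist() for y in (-55,55)])
E
```

```text
12.68 case [-37.5 -18.  190.2] xyz [453.4  35.1 190.2] yaw 105.0 F [ 0.06  0.7  -0.73] op 12.6 ff 60.88 q [-0.62 -0.09  0.47  1.98  0.04  1.25  0.09]
[[318.0, 230.2], [322.8, 111.1]]
```

View pics/w3.png

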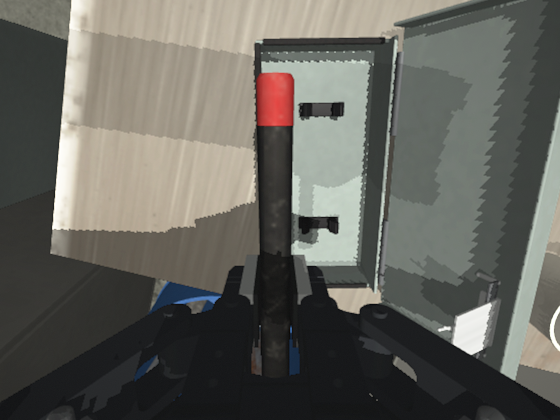

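The wrist view shows the saddles centred at about (322.5,108) and (319,223), which fits the predicted columns of 322.8 and 318. The held tube is at column 275.5.

```bash
python3 - <<'E'
from h import *
st();f=grab('wrist')
s=manip.get_state();M=R.from_rotvec(s['tool_rot']).as_matrix()
for d in (80,20): print(proj(f,s['eef_pos']+M@[d,0,-5]))
im=cv2.imread('pics/w3.png')
for box in ((297,95,350,122),(295,210,345,238)):
    u0,v0,u1,v1=box;m=(im[v0:v1,u0:u1].max(2)<60);vs,us=np.nonzero(m)
    print(us.min()+u0,us.max()+u0,vs.min()+v0,vs.max()+v0)
ft=grab('top')
def C_(f,u,v,z): return C.T@(onz(f,u,v,z)-ORG)
for u,v in ((322.5,105),(319,221)): print(np.round(C_(f,u,v,26),1))
for x,y in ((0,0),(-40,-18)): pass
P=[*case(4,0,0)[:2],190];go(P,105);P[2]=60;go(P,105);P[2]=30;go(P,105)
E
```

```text
12.72 case [-37.2 -17.6 190.4] xyz [453.6  35.6 190.4] yaw 105.1 F [ 0.56 -0.09 -0.43] op 12.4 ff 60.88 q [-0.62 -0.09  0.47  1.98  0.04  1.25  0.09]
[274.58711935  95.46626097]
[274.69342634 240.74001177]
299 343 103 116
299 337 217 234
[ 3.8 60.4 26. ]
[  5.  -45.4  26. ]
[1.74, 4.11, 0.06] [-0.001, 0.0, 0.002]
[1.74, 4.12, 13.06] [-0.001, 0.0, 0.002]
[1.75, 4.12, 16.06] [-0.001, 0.0, 0.002]
```

```bash
python3 -m jog '[[1,[1,2,0],[0,0,0]],[1,[2,4.1,0],[0,0,0]],[1,[2,4.1,0],[0,0,0]],[1,[2,4.1,5],[0,0,0]],[1,[2,4.1,10],[0,0,0]],[1,[2,4.1,14],[0,0,0]],[1,[2,4.1,15.5],[0,0,0]],[1,[2,4.1,15.5],[0,0,0]],[1,[2,4.1,15.5],[0,0,0]]]' >/dev/null; python3 - <<'E'
from h import *
st();P=[*case(4,2,0)[:2],11.5];go(P,105)
E
```

```text
13.95 case [ 5.1  1.2 37.7] xyz [489.7  64.7  37.7] yaw 105.0 F [-0.01  1.25 -1.06] op 12.8 ff 60.89 q [-0.61  0.19  0.46  2.06 -0.11  0.91  0.17]
[0.08, -0.12, 2.62] [0.003, -0.0, 0.0]
```

```bash
python3 -m jog '[[1,[0,-0.08,0.6],[0,0,0]],[1,[0,-0.08,1.2],[0,0,0]],[1,[0,-0.08,1.7],[0,0,0]],[1,[0,-0.08,1.7],[0,0,0]]]'; python3 -c "
from h import *
st()"
```

```text
clock: 14.45
eef_pos: [487.7, 64.3, 18.8]
tool_rot: [1.912, 2.493, 0.0]
contact_force: [0.9, -0.5, -0.8]
opening: 12.7
finger_force: 60.8
14.45 case [ 3.1  1.3 18.8] xyz [487.7  64.3  18.8] yaw 105.0 F [ 0.88 -0.55 -0.81] op 12.7 ff 60.83 q [-0.61  0.22  0.46  2.07 -0.13  0.88  0.19]
```

```bash
python3 -m jog '[[1,[0,0,0.25],[0,0,0]],[1,[0,0,0.5],[0,0,0]],[1,[0,0,0.5],[0,0,0]]]'; python3 -c "
from h import *
st()"
```

```text
clock: 14.82
eef_pos: [487.7, 64.2, 14.0]
tool_rot: [1.912, 2.492, 0.0]
contact_force: [1.0, -0.6, -2.0]
opening: 12.7
finger_force: 60.8
14.82 case [ 3.1  1.3 14. ] xyz [487.7  64.2  14. ] yaw 105.0 F [ 1.04 -0.63 -2.01] op 12.7 ff 60.84 q [-0.6   0.23  0.46  2.07 -0.13  0.87  0.19]
```

```bash
python3 -m jog '[[1,[0,0,0.1],[0,0,0]],[1,[0,0,0.2],[0,0,0]],[1,[0,0,0.2],[0,0,0]]]'; python3 -m jog '[[1,[0,0,0.1],[0,0,0]],[1,[0,0,0.1],[0,0,0]]]'
```

```text
clock: 15.2
eef_pos: [487.6, 64.2, 12.1]
tool_rot: [1.912, 2.492, 0.0]
contact_force: [1.9, 0.5, -0.0]
opening: 12.6
finger_force: 60.9
clock: 15.45
eef_pos: [487.7, 64.3, 11.4]
tool_rot: [1.912, 2.493, 0.001]
contact_force: [0.3, 0.2, 3.5]
opening: 12.2
finger_force: 61.4
```

```bash
python3 -m jog '[[0.6,[0,0,0],[0,0,0]],[0.4,[0,0,0],[0,0,0]],[0.2,[0,0,0],[0,0,0]],[0.2,[0,0,0],[0,0,0]],[0.2,[0,0,0],[0,0,0]]]'; python3 -m jog '[[0.2,[0,0,-1],[0,0,0]],[0.2,[0,0,-3],[0,0,0]],[0.2,[0,0,-7],[0,0,0]],[0.2,[0,0,-13],[0,0,0]],[0.2,[0,0,-19],[0,0,0]],[1,[0,0,-24],[0,0,0]],[1,[0,0,-24],[0,0,0]],[1,[0,0,-24],[0,0,0]]]'; python3 - <<'E'
from h import *
st();f=grab('wrist','w4')
print([np.round(proj(f,case(4,y,z)),1).tolist() for y,z in ((-87,16),(87,16))])
for a in ((150,0),(150,-70)): 
  for z in (250,135): go(case(a[0],a[1],z),195)
E
```

```text
clock: 16.08
eef_pos: [487.4, 64.2, 11.0]
tool_rot: [-1.912, -2.493, 0.0]
contact_force: [-0.6, 0.1, -0.1]
opening: 34.1
finger_force: 0.0
clock: 17.08
eef_pos: [487.1, 64.1, 251.0]
tool_rot: [-1.912, -2.492, -0.0]
contact_force: [-0.5, 0.5, 0.1]
opening: -0.3
finger_force: 0.0
17.07 case [  2.5   1.3 251. ] xyz [487.1  64.1 251. ] yaw 105.0 F [-0.48  0.47  0.07] op -0.3 ff 0.0 q [-0.66 -0.05  0.47  1.82  0.02  1.36  0.06]
[[275.9, 249.8], [276.1, 97.8]]
[-0.13, 14.79, -0.01] [-0.001, -0.001, -1.571]
[-0.13, 14.81, 11.49] [-0.001, -0.001, -1.571]
[-7.13, 14.79, -0.02] [-0.001, -0.001, -1.571]
[-7.13, 14.81, 11.48] [-0.001, -0.001, -1.571]
```

View pics/w4.png

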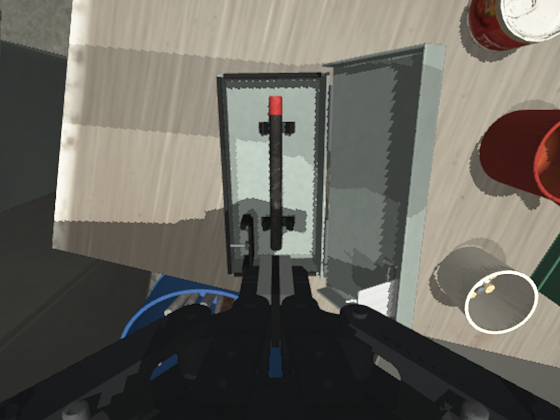

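The wrist view shows the tube (275,97–249) lying in both saddles (277,128 and 277,222), with the lid open at the right and clear space behind it at tip height. Next I'll go behind the lid and work out its closing arc.

```bash
python3 -m jog '[[1,[0,2,-2],[0,0,-0.17]],[1,[-1,5,-2],[0,0,-0.34]],[1,[-2,8,-2],[0,0,-0.51]],[1,[-4,11,-2],[0,0,-0.68]],[1,[-6,14,-2],[0,0,-0.85]],[1,[-7.1,14.8,-2],[0,0,-1.02]],[1,[-7.1,14.8,-2],[0,0,-1.19]],[1,[-7.1,14.8,-2],[0,0,-1.36]],[1,[-7.1,14.8,-2],[0,0,-1.53]],[1,[-7.1,14.8,0],[0,0,-1.571]],[1,[-7.1,14.8,5],[0,0,-1.571]],[1,[-7.1,14.8,10],[0,0,-1.571]],[1,[-7.1,14.8,10.2],[0,0,-1.571]],[1,[-7.1,14.8,10.2],[0,0,-1.571]]]'; python3 - <<'E'
from h import *
st();go(case(122,-70,148),195)
for th in np.arange(1.55,-0.01,-0.1):
    r=89+16*(1.57-th)/1.57
    print(round(th,2),np.round([66-r*np.cos(th)+3*np.sin(th),61+r*np.sin(th)+3*np.cos(th)],1))
E
```

```text
clock: 18.88
eef_pos: [649.2, 33.8, 149.7]
tool_rot: [-0.41, 3.114, -0.001]
contact_force: [-0.2, -0.3, 0.8]
opening: 0.1
finger_force: 0.0
18.88 case [151.2 -70.  149.7] xyz [649.2  33.8 149.7] yaw -165.0 F [-0.16 -0.33  0.76] op 0.1 ff 0.0 q [-0.41  0.38  0.4   1.57 -0.16  1.22  1.85]
[2.92, -0.0, 0.17] [-0.0, 0.0, 0.0]
1.55 [ 67.1 150.2]
1.45 [ 58.1 150.9]
1.35 [ 48.9 150.7]
1.25 [ 39.8 149.5]
1.15 [ 30.6 147.4]
1.05 [ 21.7 144.3]
0.95 [ 13.  140.3]
0.85 [  4.7 135.4]
0.75 [ -3.2 129.6]
0.65 [-10.5 122.9]
0.55 [-17.2 115.5]
0.45 [-23.1 107.4]
0.35 [-28.3  98.6]
0.25 [-32.5  89.3]
0.15 [-35.9  79.4]
0.05 [-38.2  69.2]
```

```bash
python3 -m jog '[[1,[1.5,0,0],[0,0,0]],[1,[2.8,0,0],[0,0,0]],[1,[3.3,0,0],[0,0,0]],[1,[3.8,0,0],[0,0,0]],[1,[4.3,0,0],[0,0,0]]]' | egrep 'eef|contact'; python3 -c "
from h import *
st()"
```

```text
eef_pos: [610.3, 23.5, 151.9]
contact_force: [4.2, 1.7, 3.6]
19.5 case [111.  -69.8 151.9] xyz [610.3  23.5 151.9] yaw -164.9 F [4.22 1.72 3.57] op 0.3 ff 2.42 q [-0.42  0.29  0.41  1.68 -0.12  1.19  1.85]
```

```bash
python3 -m jog '[[1,[0.5,0,0],[0,0,0]],[1,[1,0,0],[0,0,0]],[1,[1.5,0,0],[0,0,0]],[1,[2,0,0],[0,0,0]]]' | egrep 'eef|contact'; python3 -c "
from h import *
st()"
```

```text
eef_pos: [587.3, 17.5, 148.8]
contact_force: [3.5, -0.5, 2.5]
20.0 case [ 87.3 -69.7 148.8] xyz [587.3  17.5 148.8] yaw -165.0 F [ 3.5  -0.53  2.54] op -0.2 ff 1.74 q [-0.43  0.25  0.41  1.73 -0.11  1.18  1.85]
```

```bash
python3 -m jog '[[1,[0.5,0,0],[0,0,0]],[1,[1,0,0],[0,0,0]],[1,[1.5,0,0],[0,0,0]],[1,[2,0,0],[0,0,0]],[1,[2.45,0,0],[0,0,0]],[1,[2.9,0,0],[0,0,0]],[1,[3.35,0,0],[0,0,0]],[1,[3.8,0,0],[0,0,0]]]' | egrep 'contact'; python3 -c "
from h import *
st()"
```

```text
contact_force: [3.0, 0.5, -1.3]
21.0 case [ 49.4 -69.5 148.6] xyz [550.7   7.9 148.6] yaw -165.0 F [ 3.05  0.53 -1.26] op 0.4 ff 1.72 q [-0.44  0.17  0.41  1.82 -0.08  1.17  1.84]
```

```bash
python3 -m jog '[[1,[0.45,0,0],[0,0,0]],[1,[0.9,0,0.1],[0,0,0]],[1,[1.35,0,0.2],[0,0,0]],[1,[1.8,0,0.3],[0,0,0]]]' | egrep 'contact'; python3 -c "
from h import *
st()"
```

```text
contact_force: [3.4, 0.8, -1.1]
21.5 case [ 31.7 -69.6 146.1] xyz [533.7   3.2 146.1] yaw -165.0 F [ 3.39  0.8  -1.06] op -0.2 ff 1.67 q [-0.44  0.14  0.42  1.86 -0.06  1.15  1.83]
```

```bash
python3 -m jog '[[1,[0.5,0,0.1],[0,0,0]],[1,[1,0,0.2],[0,0,0]],[1,[1.45,0,0.4],[0,0,0]],[1,[1.85,0,0.6],[0,0,0]],[1,[2.3,0,0.8],[0,0,0]],[1,[2.7,0,1.05],[0,0,0]],[1,[3.1,0,1.35],[0,0,0]],[1,[3.5,0,1.65],[0,0,0]]]' | egrep 'contact'; python3 -c "
from h import *
st()"
```

```text
contact_force: [3.7, 1.0, 0.3]
22.5 case [ -3.3 -69.8 129.4] xyz [499.9  -6.  129.4] yaw -165.0 F [3.75 1.01 0.32] op -0.0 ff 1.63 q [-0.44  0.08  0.42  1.96 -0.03  1.11  1.83]
```

```bash
python3 -m jog '[[1,[0.35,0,0.3],[0,0,0]],[1,[0.7,0,0.65],[0,0,0]],[1,[1.05,0,1],[0,0,0]],[1,[1.4,0,1.4],[0,0,0]],[1,[1.7,0,1.8],[0,0,0]],[1,[2,0,2.2],[0,0,0]],[1,[2.25,0,2.65],[0,0,0]],[1,[2.5,0,3.1],[0,0,0]]]' | egrep 'contact'; python3 -c "
from h import *
st()"
```

```text
contact_force: [3.6, 0.9, 2.4]
23.5 case [-28.2 -69.8  98.3] xyz [475.8 -12.5  98.3] yaw -165.0 F [3.61 0.89 2.37] op -0.2 ff 1.69 q [-0.43  0.06  0.42  2.04 -0.03  1.04  1.83]
```

```bash
python3 -m jog '[[1,[0.2,0,0.45],[0,0,0]],[1,[0.42,0,0.9],[0,0,0]],[1,[0.6,0,1.4],[0,0,0]],[1,[0.77,0,1.9],[0,0,0]],[1,[0.95,0,2.4],[0,0,0]],[1,[1.1,0,2.8],[0,0,0]],[1,[1.2,0,3.1],[0,0,0]],[1,[1.2,0,3.1],[0,0,0]]]' | egrep 'contact'; python3 -c "
from h import *
st()"
```

```text
contact_force: [1.8, 0.9, 1.6]
24.5 case [-41.2 -69.7  66.9] xyz [463.2 -15.8  66.9] yaw -165.0 F [1.83 0.9  1.65] op -0.2 ff 1.48 q [-0.43  0.08  0.42  2.1  -0.04  0.97  1.85]
```

```bash
python3 -m jog '[[1,[0,0,0.2],[0,0,0]],[1,[0,0,0.4],[0,0,0]],[1,[0,0,0.6],[0,0,0]],[1,[0,0,0.6],[0,0,0]]]' | egrep 'eef|contact'
```

```text
eef_pos: [463.1, -15.8, 60.8]
contact_force: [-0.4, -0.7, 3.5]
```

```bash
python3 -m jog '[[1,[0,0,0.08],[0,0,0]],[1,[0,0,0.08],[0,0,0]]]' | egrep 'eef|contact'
```

```text
eef_pos: [463.2, -15.8, 60.2]
contact_force: [-2.4, -0.9, 2.8]
```

```bash
python3 -m jog '[[1,[0,0,0.08],[0,0,0]],[1,[0,0,0.08],[0,0,0]]]' | egrep 'eef|contact'
```

```text
eef_pos: [463.9, -15.6, 59.7]
contact_force: [-2.0, -0.8, 4.1]
```

```bash
python3 -m jog '[[1,[0,0,0.08],[0,0,0]],[1,[0,0,0.08],[0,0,0]]]' | egrep 'eef|contact'
```

```text
eef_pos: [464.3, -15.5, 59.0]
contact_force: [-2.1, -0.9, 3.2]
```

```bash
python3 -m jog '[[1,[0,0,0.07],[0,0,0]],[1,[0,0,0.07],[0,0,0]]]' | egrep 'eef|contact'
```

```text
eef_pos: [464.4, -15.5, 58.4]
contact_force: [-3.9, -0.9, 3.6]
```

```bash
python3 -m jog '[[1,[0,0,0.07],[0,0,0]],[1,[0,0,0.07],[0,0,0]]]' | egrep 'eef|contact'
```

```text
eef_pos: [464.4, -15.5, 57.7]
contact_force: [-3.0, -0.4, 4.1]
```

```bash
python3 -m jog '[[1,[0,0,0.07],[0,0,0]],[1,[0,0,0.07],[0,0,0]]]' | egrep 'eef|contact'
```

```text
eef_pos: [464.4, -15.5, 57.0]
contact_force: [-2.8, -0.1, 3.3]
```

```bash
python3 -m jog '[[1,[0,0,0.07],[0,0,0]],[1,[0,0,0.07],[0,0,0]]]' | egrep 'eef|contact'
```

```text
eef_pos: [464.4, -15.5, 56.2]
contact_force: [-1.8, 0.3, 3.2]
```

```bash
python3 -m jog '[[1,[0,0,0.07],[0,0,0]],[1,[0,0,0.07],[0,0,0]]]' | egrep 'eef|contact'
```

```text
eef_pos: [464.4, -15.5, 55.6]
contact_force: [-1.6, -0.5, 2.7]
```

```bash
python3 -m jog '[[1,[0,0,0.07],[0,0,0]],[1,[0,0,0.07],[0,0,0]]]' | egrep 'eef|contact'
```

```text
eef_pos: [464.5, -15.5, 55.0]
contact_force: [-1.7, 0.1, 3.3]
```

```bash
python3 -m jog '[[1,[0,0,0.06],[0,0,0]],[1,[0,0,0.06],[0,0,0]]]' | egrep 'eef|contact'
```

```text
eef_pos: [464.5, -15.5, 54.4]
contact_force: [-1.4, 1.8, 3.7]
```

```bash
python3 -m jog '[[1,[0,0,0.06],[0,0,0]],[1,[0,0,0.06],[0,0,0]]]' | egrep 'eef|contact'
```

```text
eef_pos: [464.6, -15.5, 53.8]
contact_force: [-2.1, 0.9, 3.8]
```

```bash
python3 -m jog '[[1,[0,0,0.06],[0,0,0]],[1,[0,0,0.06],[0,0,0]]]' | egrep 'eef|contact'
```

```text
eef_pos: [464.6, -15.4, 53.5]
contact_force: [-2.3, 0.0, 6.5]
```

```bash
python3 -m jog '[[1,[0,0,0.06],[0,0,0]],[1,[0,0,0.06],[0,0,0]]]' | egrep 'eef|contact'
```

```text
eef_pos: [464.7, -15.5, 53.2]
contact_force: [-2.2, 0.7, 8.7]
```

The buffer is reached at the same depth as on the first press. One small nudge, then I'll release and check.

```bash
python3 -m jog '[[1,[0,0,0.04],[0,0,0]],[1,[0,0,0.04],[0,0,0]]]' | egrep 'eef|contact'; python3 -m jog '[[1,[0,0,-0.3],[0,0,0]],[1,[0,0,-0.6],[0,0,0]],[1,[0,0,-0.9],[0,0,0]],[1,[0,0,-1.2],[0,0,0]],[1,[0,0,-1.5],[0,0,0]],[1,[0,0,-1.8],[0,0,0]],[1,[0,0,-1.8],[0,0,0]]]' | egrep 'eef|contact'
```

```text
eef_pos: [464.7, -15.4, 53.0]
contact_force: [-3.7, 0.4, 11.4]
eef_pos: [464.5, -15.6, 70.3]
contact_force: [-0.7, 0.2, -0.1]
```

No contact force at z=70, so the lid is not following the fingers. I'll retreat and look.

```bash
python3 -m jog '[[1,[0,0,-5],[0,0,0]],[1,[0,0,-10],[0,0,0]],[1,[0,5,-15],[0,0,0]],[1,[0,10,-18],[0,0,0]],[1,[0,16,-18],[0,0,0]],[1,[0,22,-18],[0,0,0]],[1,[0,28,-18],[0,0,0]],[1,[0,32,-18],[0,0,0]],[1,[0,32,-18],[0,0,0]]]' >/dev/null; python3 - <<'E'
from h import *
import m1
E
python3 - <<'E'
import sys;sys.path.insert(0,'.')
import os;os.chdir('.')
from h import *
st();fs=grab('scene','s9');ft=grab('top','t9')
S=cv2.imread('pics/s9.png');T=cv2.imread('pics/t9.png')
def cen(img,box):
    u0,v0,u1,v1=box;m=(img[v0:v1,u0:u1].max(2)<85).astype(np.uint8);n,l,s,c=cv2.connectedComponentsWithStats(m);k=1+np.argmax(s[1:,4]);return c[k]+[u0,v0]
a=cen(S,(260,281,292,306));b=cen(T,(355,255,390,275));print(a,b,tri([ray(fs,*a),ray(ft,*b)]))
o=np.hstack([cv2.resize(S[190:340,180:340],(400,375)),cv2.resize(T[200:310,275:395],(400,367))[:367] if 0 else cv2.resize(T[200:310,275:395],(400,375))]);cv2.imwrite('pics/c9.png',o)
E
```

```text
pad ((276.5, 294.5), (26.34825897216797, 10.26195240020752), 33.690067291259766) ((370.7264099121094, 263.7924499511719), (8.241633415222168, 20.192001342773438), 74.05460357666016)
[464.06454004 -16.01112879  63.61638615]
tube ((177.50936889648438, 183.1075439453125), (3.2150039672851562, 65.0384521484375), 89.11859893798828) ((193.69749450683594, 269.47430419921875), (5.656176567077637, 71.5787582397461), 34.215702056884766)
[array([144.99399, 183.60777], dtype=float32), array([210.02475, 182.60732], dtype=float32)] [array([173.57277, 299.06946], dtype=float32), array([213.82222, 239.87912], dtype=float32)] [array([405.70576815, 456.80199821,  -4.49812387]), array([538.39984307, 359.93478994,   4.30670965])] 164.52506997540826
top z7 [array([396.53834356, 457.10693926,   7.        ]), array([538.39978429, 359.45701867,   7.        ])]
scn z7 [array([411.10112759, 441.35952912,   7.        ]), array([536.79292578, 357.38613555,   7.        ])]
[164 165 159] [149 157 150] [151 157 152] [124 137 145]
s 5077 [[326.0, 274.0], [288.0, 314.0], [198.0, 249.0], [238.0, 217.0]]
[[563.9, -31.5, 64.0], [458.1, -60.0, 64.0], [400.8, 153.6, 64.0], [507.3, 180.5, 64.0]] [219.4, 109.6, 221.1, 109.8]
t 3937 [[389.0, 265.0], [299.0, 293.0], [286.0, 248.0], [374.0, 221.0]]
[[459.4, -58.4, 64.0], [400.5, 155.0, 64.0], [506.2, 182.0, 64.0], [565.0, -29.9, 64.0]] [109.4, 221.3, 109.1, 219.9]
30.6 case [-40.3 249.8 249.8] xyz [381.5 293.1 249.8] yaw -165.0 F [-0.48 -0.74  0.53] op -0.0 ff 0.0 q [-0.74 -0.05  0.03  1.83  0.    1.36  1.12]
[276.55241935 294.53629032] [370.7515528  263.67080745] [464.26083476 -16.07259752  63.46352949]
```

View pics/c9.png

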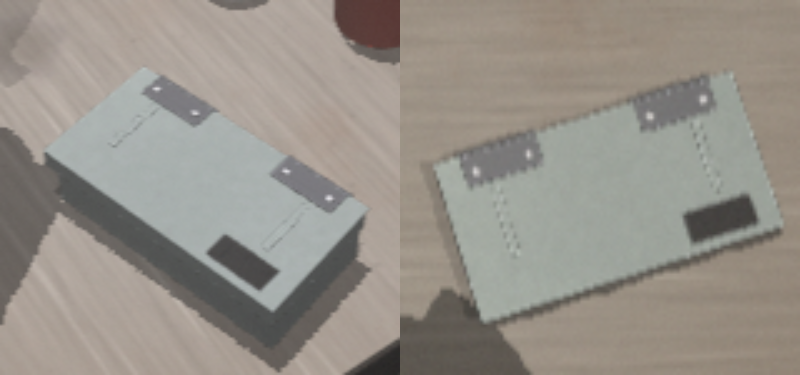

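The lid is shut and level in both crops. The pad triangulates to z = 63.5 mm, against 63.6 mm before the first press. I'm handing the job in.

```bash
python3 -c "
from workcell import manip
print(manip.finish_job())"
```

```text
the job is handed in; nothing more can be done
None
```

The tube lay in both saddles when last seen before closing, the lid is latched shut and level, and the job is handed in at about 31 s; the hand-in gave no verdict, and the highest force I read on the case was about 12 N.

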